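Slide the button tray home and wedge it

TASK

Slide the loose button tray, rear end first, all the way into the covered bay of the low wooden case until it stops against the back, letting the bay's side walls line it up. Then push the wooden wedge, thin end first, in under the tray's pull bar until it jams tight and holds the tray there, and let go of everything. Leave the hoop, coaster, button jar, glass dome and thread spool where they are.

Things in the scene. Friction and masses are not known exactly. Their poses are not given: they have to be found in the camera images.
- case: Low dark wooden case fixed to the round stool's top (z = 0.06, flat, 720 mm across): 147 deep, 158 wide, 52.5 mm high, roof 10 mm thick. Origin: centre of the bay's mouth, on the stool top; +x points into the bay, z up. The bay has no floor of its own: the tray slides on the stool top. The mouth looks to the robot's right (-y) within 15 degrees. Position and heading vary.
- bay_back (a point): Middle of the bay's solid back wall at stool-top level, 135 mm from the mouth (+x of the case). The bay is 134 mm wide and 42.5 mm high inside. Two flared cheeks, 40 mm high, stick out 45 mm in front of the mouth and widen the way in to about 166 mm.
- tray: Loose pale wooden open tray with dividers and buttons fixed inside, 0.2 to 0.42 kg. Body 135 long, 130 wide, 40 mm high; origin: centre of its underside; +x points to its rear, which enters the bay first. It starts flat in front of the mouth, rear roughly towards it. Fully home, its origin is 67.5 mm inside the mouth, front wall flush with the mouth; clearance 2 mm each side, 2.5 mm above.
- pull_end (a point): Middle of the lower edge of the outer end of the tray's pull bar; the wedge goes under here. The square bar sticks out 60 mm from the middle of the tray's front wall (tray x = -67.5 to -127.5 mm), is 26 mm wide and spans 10 to 40 mm above the tray's underside: a 10 mm gap lies beneath it. It stays outside the bay. Axes as the tray's.
- wedge: Loose pale wooden wedge, 110 long, 36 mm wide, 60 g, flat underside, top sloping evenly from 4 mm at the thin end to 26 mm at the thick end. Origin: centre of the underside; +x points to the thin end, z up. It starts flat on the stool top at the near right, thin end within 20 degrees of +y.
- wedge_tip (a point): Middle of the wedge's thin end, 55 mm ahead (+x) of its origin, 2 mm above its underside. Pushed straight in, the wedge first touches the pull bar with about 30 mm under it, lifts the bar until the tray's front meets the bay's roof and jams at 45 to 50 mm; a push of 8 to 20 N along it jams it firmly and it stays.
- hoop: Bystander: flat brass-rimmed hoop lying on the stool, 124 mm across, 10 mm high. Origin centre of underside.
- coaster: Bystander: round red silicone coaster, 92 mm across, 6 mm thick. Origin centre of underside.
- button_jar: Bystander: clear plastic button jar with a white clip-on lid, 72 mm across, 80 mm high. Origin centre of underside.
- dome: Bystander: glass magnifier dome, 72 mm across, 34 mm high. Origin centre of underside.
- spool: Bystander: standing thread spool, 38 mm across, 40 mm high. Origin centre of underside.
Not all that is in view belongs to the job. What is shaped like the tray but pink is not meant. There is more than one size of the wedge; the job needs the smaller.

How it is judged:
On the way:
1. the tray is fully home in the bay (x of tray in the frame of case above 0.0635 m and y of tray in the frame of case between -0.006 and 0.006 m and angle between the x axis of tray and the x axis of case, either way round below 0.06 rad), for 0.2 s.
At the end, for the whole second after the job is handed in: Tray within 4 mm of the back stop, 6 mm of the bay centre line and 0.06 rad of its direction. Wedge tip more than 35 mm past the pull bar's outer end, within 20 mm of its centre line, heading within 0.35 rad, pressing on the tray with over 3 N by itself. Both at rest, released (all of step 1 and x of wedge_tip in the frame of tray above -0.0925 m and y of wedge_tip in the frame of tray between -0.02 and 0.02 m and angle between the x axis of wedge and the x axis of tray, either way round below 0.35 rad and contact force between wedge and tray above 3 N and linear speed of each of wedge, tray below 0.01 m/s); the robot touches nothing.
It fails at once if the hoop, coaster, button jar, dome or spool is shifted more than 30 mm (distance of any of hoop, coaster, button_jar, dome, spool from where it was at the start of the episode above 0.03 m).
It fails at once if the button jar or the spool is tipped over (angle between any of button_jar, spool's own z axis and vertical above 0.5 rad).
It also fails if it takes over 64 s, if anything falls off the work surface, if the arm or the gripper's body presses on something with over 40 N, if the wrist force passes 120 N, or if a joint passes its speed limit or range.

ROBOT

A 6-joint arm with a two-finger parallel gripper is mounted at the origin on the work surface. World frame = base frame: x ahead of the robot, y to its left, z up, the work surface at z = 0. Lengths are in m, angles in rad, forces in N, time in s.
With the tool pointing down it reaches from about 0.425 to 0.95 m from the base axis. Payload 3.5 kg.
Tool frame: the origin (TCP) lies midway between the tips of the shut fingers; the grasp point (between the pads) lies 19 mm behind it (ctrl.pinch_z is the distance from the TCP to the grasp point, in m); z points along the fingers, y is the line along which they close (so a half turn about z gives the same grasp; the last joint's range is limited). The gripper opens to 85 mm and grips with 20 to 120 N. Pads are 22 mm wide; open, the fingers measure 114 mm over their backs; the gripper's body (76 mm by 85 mm) begins 54 mm behind the grasp point. The pads swing forward as they close: fully open they stand 13 mm farther back than shut.
Start: joints at [-1.371, 0.286, 1.577, -0, 1.279, -0.15], TCP at [0.231, -0.634, 0.231] pointing down, gripper open.
Joint ranges: [-2.77, 2.77], [-0.9, 2.22], [0.21, 2.48], [-1.53, 4.67], [0.24, 2.81], [-2.84, 2.84]. Speed limits (rad/s): [2.79, 2.79, 3.14, 3.14, 3.14, 3.14].

INTERFACE

Orientations are given as a unit quaternion [x, y, z, w].
In Python, from plant import get_state, viewer, sign_off, ctrl gives the robot as it stands. The module is installed in compiled form; this text tells all that it offers.
- The arm moves only by the shell command python3 -m handwheel 'ROWS' [FORCE]. ROWS is JSON, a list that holds one entry, the list of rows, each a list of 5 numbers: the finger opening in m, from 0 to 0.0854, then the shift along the tool's x, y, z in m, then the turn about the tool's z in degrees. In form: [[[claw, x, y, z, spin], ...]]. A call has 1 to 12 rows; each row shifts and turns the commanded pose from where the row before left it, along the tool's axes as they then stand; what a row does not reach is not made up. A row lasts 1/12 s, in which the tool goes at most 41.7 mm and 7.16 degrees, less where a joint would pass 70% of its speed; a pose out of reach is approached as far as the arm can. A call is refused whole if a number of a shift passes 0.0417 or a number of a turn 7.16, either way. A call with a gripper value outside its range is refused whole. The fingers move at their own pace and stop on an object; FORCE is the grip in N (left out, the last holds). Time passes only in rows, so rows that do not move let the fingers close. It gives the time, the measured TCP pose, the force, the opening and the grip force at its end, in the units of the state.
- get_state(): the state, without advancing time (a new reading comes with each control period).
- viewer.read_camera(name): name is "side" or "top" or "wrist"; returns the picture (400x640x3 uint8, blue, green, red); there is no depth.
- viewer.camera_params(name): a dict with "fov_y" (degrees; the focal length in pixels is half the picture's height over the tangent of half this angle, whatever the lens; pixels are square), "cx", "cy" (the principal point, pixels), "xyz" and "attitude" of the camera in the world; the wrist camera has in their place "hand_eye" (4x4, takes a point from camera to tool coordinates, whose origin is the TCP and whose axes are the flange's). Camera axes: x right, y up, looking along -z (the intrinsics and any distortion apply to the point x, -y, -z); pixel columns grow to the right and rows downward; lengths in m; the calibration is good to about 2 mm. A picture is of the moment at which its call begins: read the wrist's pose just before it. camera_params takes no time and is no camera call.
- sign_off(): hands the job in; it is judged then, once.
Trained networks look in the newest picture that a camera, given by its name, has taken for a name from the list of things; names that differ only in an ending like _2 or _b are one class to them, and where a whole thing is asked for, a point or a joint stands for the part that bears it (a point fixed in the world has none). Each returns a list of dicts, best first, with "confidence" (0 to 1); they miss things now and then, are a little off and sometimes report something else, mostly with a low value. They report only what shows in the picture. A call takes as long as a camera call. They do not tell look-alikes from the thing itself.
- viewer.look_for(camera, name): "extent" ([left, top, width, height] as shares, 0 to 1, of the picture: columns of its width, rows of its height, round what is visible of it).
- viewer.outline_of(camera, name): "mask" (400x640 bool, what is visible of it) and "extent" ([left, top, width, height] as shares, 0 to 1, of the picture: columns of its width, rows of its height, round what is visible of it).
- viewer.pinpoint(camera, name): "xy" ([column, row] as shares, 0 to 1, of the picture: columns of its width, rows of its height: a listed point, or the origin of a listed thing).
The state is a dict: "time": time; "qpos": joint angles; "dq": joint speeds; "joint_efforts": joint torques, N m; "eef_pos": TCP position; "tcp_rot": TCP orientation; "contact_force": force on the tool from outside, world axes, zero at the start; "wrist_torque": the same for the moment, N m; "opening": opening from 0.0 (shut) to 1.0 (fully open); "finger_force": force on a finger pad.
Only numpy, scipy, OpenCV 4.12 (cv2) and the standard library are available. Lean on these libraries where they do the work, as an engineer would, in place of code of your own. Each camera call takes 0.05 s, during which the arm holds its last target. There are 200 camera calls.

## Working session

There is one attempt and no reset: what is moved stays moved. The work goes in short steps, Python scripts to look and compute and a shell command to move; the robot and the scene stay as the last step left them, time stands still between calls to the robot, and variables do not carry over. Pictures are saved under pics/ and viewed, at most 10 in all, crops included, and the job is handed in when it is done.

```bash
mkdir -p pics; cat > h.py <<'E'
import numpy as np, cv2
from plant import get_state, viewer, sign_off, ctrl
from scipy.spatial.transform import Rotation as R
def cam(name):
    p=viewer.camera_params(name); f=200/np.tan(np.radians(p['fov_y'])/2)
    if 'hand_eye' in p:
        s=get_state(); T=np.eye(4); T[:3,:3]=R.from_quat(s['tcp_rot']).as_matrix(); T[:3,3]=s['eef_pos']
        T=T@np.array(p['hand_eye'])
    else:
        a=np.array(p['attitude'],float); T=np.eye(4); T[:3,:3]=a if a.shape==(3,3) else R.from_quat(a).as_matrix(); T[:3,3]=p['xyz']
    return f,p['cx'],p['cy'],T
def ray(c,u,v,z):
    f,cx,cy,T=c; d=T[:3,:3]@np.array([(u-cx)/f,-(v-cy)/f,-1]); o=T[:3,3]
    return o+d*(z-o[2])/d[2]
def proj(c,P):
    f,cx,cy,T=c; q=T[:3,:3].T@(np.array(P)-T[:3,3]); return cx+f*q[0]/-q[2], cy-f*q[1]/-q[2]
E
python3 - <<'E'
from h import *
for n in ['top','side','wrist']: print(n,viewer.camera_params(n))
a=[viewer.read_camera(n) for n in ['top','side']]
for n,i in zip(['top','side'],a): cv2.imwrite(f'pics/{n}0.png',i)
s=get_state(); print(s)
for n in ['top','side']:
  for t in ['case','bay_back','tray','pull_end','wedge','wedge_tip']:
    for r in viewer.pinpoint(n,t): print(n,t,round(r['confidence'],2),np.round(np.array(r['xy'])*[640,400],1))
E
```

```text
top {'fov_y': 54.9832911940771, 'cx': 318.98400765899106, 'cy': 205.17259704217742, 'xyz': array([ 0.36301401, -0.11060162,  0.98945802]), 'attitude': array([-0.07237105,  0.07532006,  0.73109476, -0.67423272])}
side {'fov_y': 56.61736024412387, 'cx': 320.6119582848564, 'cy': 206.55972256318083, 'xyz': array([ 0.3942693 , -0.66810766,  0.73153247]), 'attitude': array([ 0.35408148, -0.05024717, -0.12887193,  0.92492895])}
wrist {'fov_y': 60.09354794313548, 'cx': 322.02770827702216, 'cy': 197.24964960544017, 'hand_eye': array([[ 7.14540269e-05,  9.64280735e-01,  2.64882348e-01,
         6.79156203e-02],
       [ 9.99999873e-01,  6.33196517e-05, -5.00267154e-04,
         3.44426751e-04],
       [-4.99170237e-04,  2.64882350e-01, -9.64280608e-01,
        -1.42410522e-01],
       [ 0.00000000e+00,  0.00000000e+00,  0.00000000e+00,
         1.00000000e+00]])}
{'time': 0.1, 'qpos': array([-1.37099114e+00,  2.87096507e-01,  1.57804986e+00,  2.13693196e-05,
        1.27862767e+00, -1.50019187e-01]), 'dq': array([-0.00018297, -0.00206578, -0.00361146, -0.00062438, -0.00022386,
        0.000228
[... 463 characters left out ...]
3896}
top case 0.6 [225.  213.6]
top tray 0.91 [318.1 194.4]
top tray 0.83 [463.5 291.8]
top tray 0.6 [222.4 214.2]
top tray 0.43 [370.5 141. ]
top pull_end 0.83 [367.9 190.4]
top pull_end 0.65 [501.5 334.6]
top pull_end 0.59 [277.2 124.6]
top wedge 0.82 [448.8 176.4]
top wedge 0.63 [369.1 268.5]
top wedge_tip 0.96 [342.  268.6]
top wedge_tip 0.79 [422.7 175.6]
side case 0.56 [301.7 157.7]
side case 0.36 [371.4 140.3]
side tray 0.69 [333.1 213.7]
side pull_end 0.78 [344.  255.4]
side wedge 0.74 [265.4 268.6]
side wedge 0.64 [368.9 140.2]
side wedge 0.6 [405.2 367.5]
side wedge 0.43 [410.9 251.2]
side wedge 0.21 [264.8 249. ]
side wedge_tip 0.96 [261.4 248.5]
side wedge_tip 0.73 [392.3 333.1]
```

View pics/top0.png

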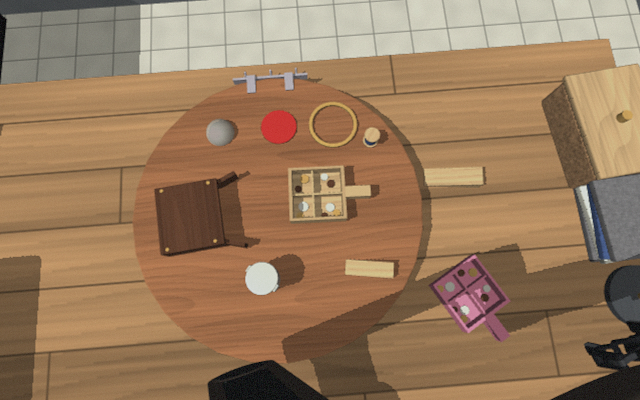

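View pics/side0.png

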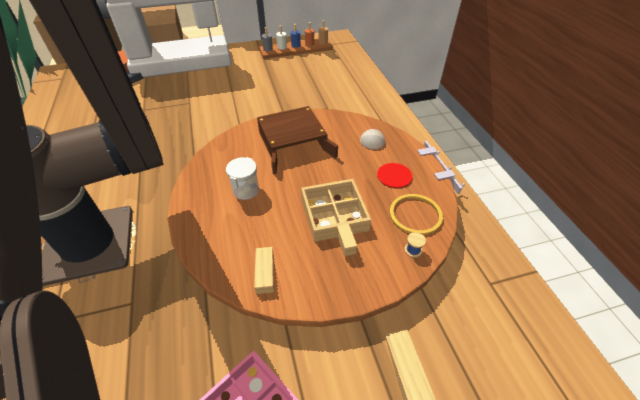

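The top view shows two wedges: one on the stool at (370,268) and a longer one off the stool at (454,176). The wooden tray is at (318,194) and its pink look-alike at (468,293). The case is at (190,217), with its cheeks facing right. By the description I choose the stool wedge and the wooden tray. Next I measure them and check a close crop.

```bash
python3 - <<'E'
from h import *
img=viewer.read_camera('top'); c=cam('top')
cv2.imwrite('pics/crop.png',cv2.resize(img[140:300,140:440],None,fx=2.6,fy=2.6,interpolation=cv2.INTER_CUBIC))
for t,z in [('case',.1125),('tray',.1),('wedge',.07),('spool',.1),('hoop',.065),('button_jar',.14),('coaster',.066),('dome',.07)]:
  for r in viewer.outline_of('top',t):
    m=r['mask'].astype(np.uint8)
    k=max(cv2.findContours(m,cv2.RETR_EXTERNAL,cv2.CHAIN_APPROX_NONE)[0],key=len)
    rc=cv2.minAreaRect(k); b=cv2.boxPoints(rc)
    P=np.array([ray(c,*q,z)[:2] for q in b])
    print(t,round(r['confidence'],2),np.round(rc[0],1),'ctr',P.mean(0).round(4),'sides',np.linalg.norm(P[1]-P[0]).round(4),np.linalg.norm(P[2]-P[1]).round(4),'box',b.round(0).tolist())
for t,z in [('pull_end',.07),('wedge_tip',.062),('tray',.06),('wedge',.06),('bay_back',.06),('case',.06)]:
  for r in viewer.pinpoint('top',t): 
    u=np.array(r['xy'])*[640,400]; print(t,round(r['confidence'],2),u.round(1),ray(c,*u,z).round(4))
E
```

```text
case 0.97 [198.1 215.1] ctr [0.5501 0.16  ] sides 0.2032 0.1825 box [[150.0, 184.0], [235.0, 171.0], [246.0, 247.0], [161.0, 259.0]]
tray 0.91 [476.8 303.7] ctr [ 0.2998 -0.4558] sides 0.1329 0.1915 box [[427.0, 285.0], [472.0, 251.0], [527.0, 322.0], [482.0, 357.0]]
tray 0.72 [328.6 193.7] ctr [ 0.5787 -0.1472] sides 0.1968 0.1383 box [[287.0, 167.0], [368.0, 164.0], [370.0, 220.0], [289.0, 223.0]]
tray 0.61 [198.4 215. ] ctr [0.5531 0.1631] sides 0.2089 0.1875 box [[149.0, 183.0], [236.0, 170.0], [247.0, 247.0], [161.0, 260.0]]
tray 0.56 [262. 278.] ctr [0.3935 0.0209] sides 0.0781 0.0716 box [[245.0, 262.0], [279.0, 262.0], [279.0, 294.0], [245.0, 294.0]]
wedge 0.63 [452. 177.] ctr [ 0.6025 -0.457 ] sides 0.1445 0.0517 box [[423.0, 167.0], [481.0, 167.0], [481.0, 187.0], [423.0, 187.0]]
wedge 0.57 [369.  268.8] ctr [ 0.3953 -0.2277] sides 0.0372 0.1109 box [[345.0, 275.0], [346.0, 259.0], [393.0, 262.0], [392.0, 278.0]]
spool 0.61 [370.3 137.8] ctr [ 0.71   -0.2612] sides 0.0528 0.036 box [[360.0, 144.0], [368.0, 126.0], [381.0, 131.0], [373.0, 150.0]]
hoop 0.6 [331.5 124.5] ctr [
[... 367 characters left out ...]
[260.0, 144.0]]
coaster 0.29 [368.5 269.1] ctr [ 0.3948 -0.2269] sides 0.0394 0.1137 box [[344.0, 276.0], [345.0, 259.0], [393.0, 262.0], [392.0, 279.0]]
dome 0.81 [219.5 132. ] ctr [0.7691 0.1153] sides 0.0695 0.0708 box [[206.0, 119.0], [233.0, 119.0], [233.0, 145.0], [206.0, 145.0]]
pull_end 0.76 [368.1 194.7] [ 0.5744 -0.2449  0.07  ]
pull_end 0.56 [501.2 335.1] [ 0.2227 -0.5117  0.07  ]
wedge_tip 0.61 [421.7 177.3] [ 0.6098 -0.3844  0.062 ]
wedge_tip 0.6 [343.7 268. ] [ 0.4023 -0.1689  0.062 ]
tray 0.82 [316.4 197.2] [ 0.5808 -0.1178  0.06  ]
tray 0.66 [462.5 291.9] [ 0.3245 -0.4428  0.06  ]
wedge 0.57 [446.7 177.2] [ 0.6055 -0.4475  0.06  ]
case 0.8 [226.2 215.6] [0.5525 0.1072 0.06  ]
```

View pics/crop.png

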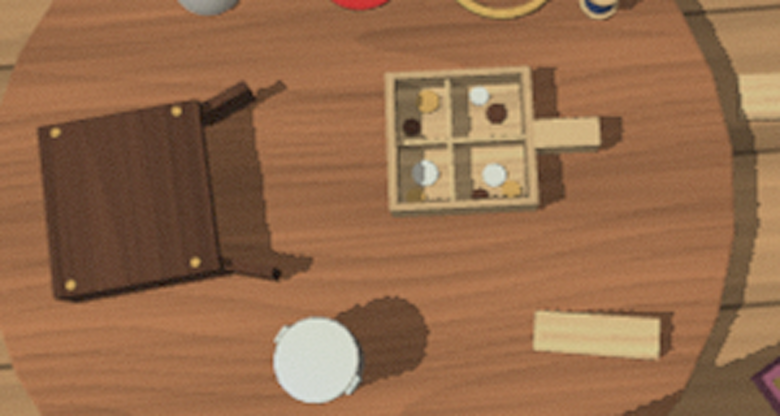

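The crop confirms the choice. The wedge is 110 x 37 mm with its thin end at crop (535,332), and the wooden tray's bar points right, ending at crop (600,132). The case mouth edge runs from crop (197,100) to (217,267).

```bash
python3 - <<'E'
from h import *
c=cam('top')
f=lambda X,Y,z: ray(c,140+X/2.6,140+Y/2.6,z)[:2]
a,b=f(197,100,.1125),f(217,267,.1125); print('mouth',a,b,np.linalg.norm(a-b),'mid',(a+b)/2)
n=a-b; n=np.array([-n[1],n[0]])/np.linalg.norm(n); print('case dir',n,np.degrees(np.arctan2(n[1],n[0])))
bl,br=f(38,127,.1125),f(197,100,.1125); d=bl-br; print('case dir side',np.degrees(np.arctan2(d[1],d[0])),np.linalg.norm(d))
P=[f(*q,.1) for q in [(387,73),(529,67),(537,207),(391,210)]]
print('tray',np.round(P,4),np.mean(P,0)); 
for i,j in[(0,1),(1,2),(2,3),(3,0)]:
  d=P[i]-P[j]; print(np.degrees(np.arctan2(d[1],d[0])),np.linalg.norm(d))
e=[f(600,118,.1),f(600,146,.1)]; print('bar end',e,np.mean(e,0))
s=get_state(); M=R.from_quat(s['tcp_rot']).as_matrix(); print('toolx yaw',np.degrees(np.arctan2(M[1,0],M[0,0])))
E
```

```text
mouth [0.63333775 0.11680898] [0.47923073 0.10301174] 0.1547234226266435 mid [0.55628424 0.10991036]
case dir [-0.08917353  0.99601611] 95.1160624445923
case dir side 95.40216028428335 0.1451842738202469
tray [[ 0.6488 -0.0568]
 [ 0.6439 -0.1888]
 [ 0.5118 -0.1837]
 [ 0.5198 -0.0521]] [ 0.5810658  -0.12034697]
87.84083078461475 0.13212686017478448
-2.235696507285844 0.13216076137643956
-93.4568490022544 0.1317903959083424
177.92676552351762 0.12917615163846458
bar end [array([ 0.58973706, -0.24928442]), array([ 0.56343136, -0.24642169])] [ 0.57658421 -0.24785305]
toolx yaw 20.041861976532704
```

```bash
python3 -m handwheel '[[[0.0854,0,0,0,-6.75],[0.0854,0,0,0,-6.75],[0.0854,0,0,0,-6.75],[0.0854,0,0,0,-6.75],[0.0854,0,0,0,-6.75],[0.0854,0,0,0,-6.75],[0.0854,0,0,0,-6.75],[0.0854,0,0,0,-6.75],[0.0854,0,0,0,-6.75],[0.0854,0,0,0,-6.75]]]' 40
python3 -m handwheel '[[[0.0854,0.03,0.027,0,0],[0.0854,0.03,0.027,0,0],[0.0854,0.03,0.027,0,0],[0.0854,0.03,0.027,0,0],[0.0854,0.03,0.027,0,0],[0.0854,0.03,0.027,0,0],[0.0854,0.03,0.027,0,0],[0.0854,0.03,0.027,0,0],[0.0854,0.03,0.027,0,0],[0.0854,0.03,0.027,0,0],[0.0854,0.03,0.027,0,0],[0.0854,0.03,0.027,0,0]]]'
python3 -m handwheel '[[[0.0854,0.03,0.003,0.02,0],[0.0854,0.02,0,0.02,0],[0.0854,0,0,0,0]]]'
cat > look.py <<'E'
import sys
from h import *
s=get_state(); M=R.from_quat(s['tcp_rot']).as_matrix(); print(s['time'],s['eef_pos'].round(4),'yaw',np.degrees(np.arctan2(M[1,0],M[0,0])).round(2),'q',s['qpos'].round(2),'F',s['contact_force'].round(1),s['opening'])
if len(sys.argv)>1:
    cv2.imwrite(f'pics/{sys.argv[1]}.png',viewer.read_camera(sys.argv[2])) 
E
python3 look.py w1 wrist
```

```text
time: 2.28
eef_pos: [0.2314, -0.6341, 0.2313]
tcp_rot: [0.72, 0.694, -0.0, -0.0]
contact_force: [0.1, -0.5, 0.1]
opening: 1.001
finger_force: 0.0
time: 3.28
eef_pos: [0.5717, -0.2867, 0.2316]
tcp_rot: [0.722, 0.692, 0.0, 0.0]
contact_force: [0.3, -1.3, 1.1]
opening: 0.998
finger_force: 0.0
time: 3.53
eef_pos: [0.5741, -0.2331, 0.1863]
tcp_rot: [0.721, 0.693, -0.001, -0.005]
contact_force: [-0.5, -0.0, -0.6]
opening: 1.003
finger_force: 0.0
3.5333 [ 0.5741 -0.2331  0.1863] yaw 87.8 q [-0.55  0.21  1.75  0.    1.19 -0.51] F [-0.5 -0.  -0.6] 1.002500908393448
```

View pics/w1.png

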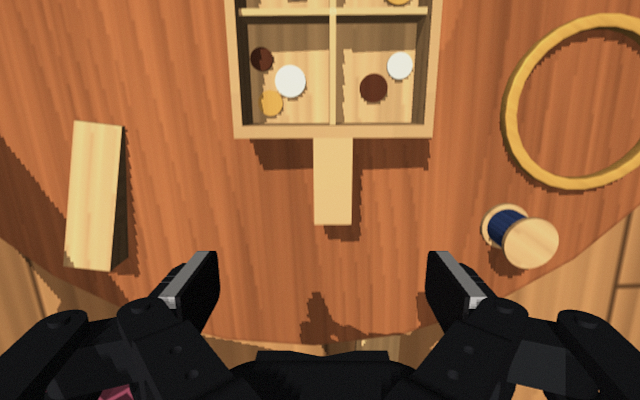

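The wrist view shows the bar from its base at (333,138) to its end edge at (333,224). The wedge is on the left and the spool on the right, both clear of the fingers.

```bash
python3 - <<'E'
from h import *
c=cam('wrist')
for q in [(314,224),(352,224),(313,138),(352,137),(235,137),(433,137)]: print(q,ray(c,*q,.1).round(4))
E
```

```text
(314, 224) [ 0.5688 -0.2513  0.1   ]
(352, 224) [ 0.5956 -0.2523  0.1   ]
(313, 138) [ 0.5709 -0.1911  0.1   ]
(352, 137) [ 0.5967 -0.1914  0.1   ]
(235, 137) [ 0.5193 -0.1884  0.1   ]
(433, 137) [ 0.65   -0.1935  0.1   ]
```

```bash
python3 -m handwheel '[[[0.0854,0,0.008,0.02,0],[0.0854,0,0,0.04,0],[0.0854,0,0,0.03,0],[0.0854,0,0,0.015,0],[0.0854,0,0,0.012,0],[0.02,0,0,0,0],[0.02,0,0,0,0],[0.02,0,0,0,0],[0.02,0,0,0,0],[0.02,0,0,0,0],[0.02,0,0,0,0],[0.02,0,0,0,0]]]' 40
python3 look.py; python3 - <<'E'
from h import *
c=cam('top'); viewer.read_camera('top')
for t,z in [('tray',.06),('pull_end',.07)]:
  for r in viewer.pinpoint('top',t):
    u=np.array(r['xy'])*[640,400]; print(t,r['confidence'],u.round(),ray(c,*u,z).round(4))
E
```

```text
time: 4.58
eef_pos: [0.5843, -0.2397, 0.0764]
tcp_rot: [0.722, 0.692, -0.0, 0.001]
contact_force: [-2.6, -1.0, 6.0]
opening: 0.294
finger_force: 39.1
4.5833 [ 0.5843 -0.2397  0.0764] yaw 87.58 q [-0.55  0.36  1.79 -0.    0.99 -0.51] F [-2.6 -1.   6. ] 0.2944297561672986
tray 0.7 [459. 294.] [ 0.3194 -0.4333  0.06  ]
tray 0.56 [316. 192.] [ 0.5938 -0.1179  0.06  ]
pull_end 0.72 [499. 334.] [ 0.2259 -0.5074  0.07  ]
```

```bash
python3 -m handwheel '[[[0.02,0,0.0045,0,-3.8],[0.02,0,0.0045,0,-3.8],[0.02,0,0,0,0],[0.02,0.02,0,0,0],[0.02,0.02,0,0,0],[0.02,0.02,0,0,0],[0.02,0.02,0,0,0],[0.02,0.02,0,0,0],[0.02,0.02,0,0,0],[0.02,0,0,0,0],[0.02,0,0,0,0]]]'
python3 look.py t2 top; cat > meas.py <<'E'
from h import *
img=viewer.read_camera('top')
cv2.imwrite('pics/crop2.png',cv2.resize(img[150:280,130:360],None,fx=3.4,fy=3.4,interpolation=cv2.INTER_CUBIC))
img=viewer.read_camera('wrist')
E
python3 meas.py
```

```text
time: 5.65
eef_pos: [0.5828, -0.1175, 0.0759]
tcp_rot: [0.675, 0.738, 0.002, 0.0]
contact_force: [1.0, 4.5, 5.2]
opening: 0.293
finger_force: 39.4
5.65 [ 0.5828 -0.1175  0.0759] yaw 95.14 q [-0.37  0.29  1.89  0.    0.97 -0.46] F [1.  4.5 5.2] 0.2925338663027386
```

View pics/crop2.png

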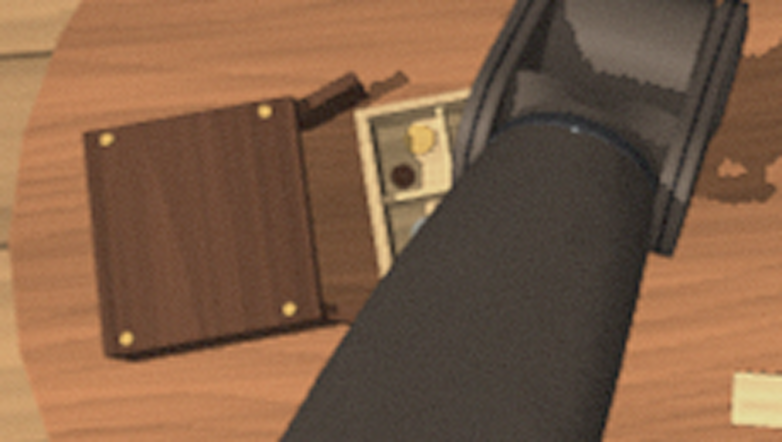

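The crop shows the tray's rear edge from (357,112) to (381,275), parallel to the mouth edge from (295,98) to (323,318). It is about 1.5 mm off centre and about 43 mm short of the mouth. I go in gently.

```bash
python3 -m handwheel '[[[0.02,0.012,0.001,0,0],[0.02,0.012,0,0,0],[0.02,0.012,0,0,0],[0.02,0.012,0,0,0],[0.02,0.006,0,0,0],[0.02,0.006,0,0,0],[0.02,0.006,0,0,0],[0.02,0.006,0,0,0],[0.02,0.006,0,0,0],[0.02,0,0,0,0]]]'
python3 look.py
```

```text
time: 6.63
eef_pos: [0.5778, -0.043, 0.0766]
tcp_rot: [0.674, 0.738, 0.0, 0.003]
contact_force: [0.7, -1.4, 5.9]
opening: 0.292
finger_force: 40.5
6.6333 [ 0.5778 -0.043   0.0766] yaw 95.2 q [-0.25  0.25  1.92 -0.    0.96 -0.34] F [ 0.7 -1.4  5.9] 0.2920531141035972
```

```bash
python3 -m handwheel '[[[0.02,0.008,0,0,0],[0.02,0.008,0,0,0],[0.02,0.008,0,0,0],[0.02,0.008,0,0,0],[0.02,0.008,0,0,0],[0.02,0.008,0,0,0],[0.02,0.008,0,0,0],[0.02,0.008,0,0,0],[0.02,0,0,0,0]]]'
python3 look.py w3 wrist
```

```text
time: 7.38
eef_pos: [0.5717, 0.0207, 0.0765]
tcp_rot: [0.674, 0.739, -0.0, 0.002]
contact_force: [-1.0, -3.8, 8.6]
opening: 0.293
finger_force: 41.1
7.3833 [0.5717 0.0207 0.0765] yaw 95.26 q [-0.14  0.24  1.94 -0.    0.96 -0.23] F [-1.  -3.8  8.6] 0.2925311648403969
```

View pics/w3.png

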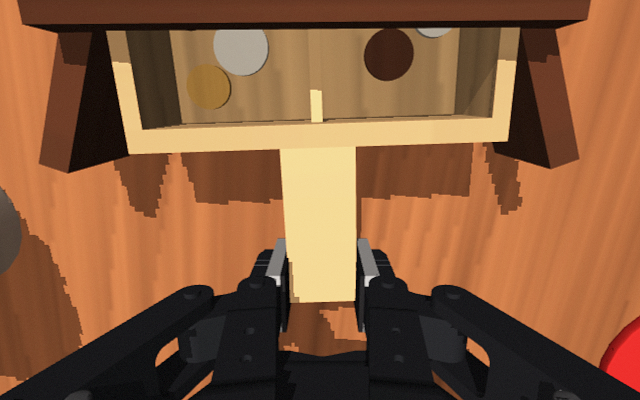

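The tray is entering cleanly, centred between the cheeks, with the roof edge at row 20 and the front wall at row 140. I continue to the stop, watching the force.

```bash
python3 -m handwheel '[[[0.02,0.008,0,0,0],[0.02,0.008,0,0,0],[0.02,0.007,0,0,0],[0.02,0.004,0,0,0],[0.02,0.004,0,0,0],[0.02,0,0,0,0]]]'
python3 -m handwheel '[[[0.02,0.004,0,0,0],[0.02,0.003,0,0,0],[0.02,0,0,0,0]]]'
```

```text
time: 7.93
eef_pos: [0.5681, 0.0494, 0.0765]
tcp_rot: [0.674, 0.739, -0.003, 0.003]
contact_force: [-4.5, -10.5, 10.7]
opening: 0.292
finger_force: 41.1
time: 8.18
eef_pos: [0.5673, 0.0557, 0.0765]
tcp_rot: [0.674, 0.739, -0.003, 0.003]
contact_force: [-5.2, -12.4, 11.2]
opening: 0.3
finger_force: 40.9
```

```bash
python3 -m handwheel '[[[0.02,0.003,0,0,0],[0.02,0.003,0,0,0],[0.02,0,0,0,0]]]'
python3 -m handwheel '[[[0.02,0.003,0,0,0],[0.02,0,0,0,0]]]'; python3 look.py w4 wrist
```

```text
time: 8.43
eef_pos: [0.5671, 0.0563, 0.0765]
tcp_rot: [0.671, 0.741, -0.008, 0.007]
contact_force: [-6.4, -29.4, 10.1]
opening: 0.296
finger_force: 39.8
time: 8.6
eef_pos: [0.5667, 0.0575, 0.0764]
tcp_rot: [0.671, 0.741, -0.009, 0.007]
contact_force: [-7.1, -34.5, 9.5]
opening: 0.297
finger_force: 40.7
8.6 [0.5667 0.0575 0.0764] yaw 95.68 q [-0.07  0.24  1.94 -0.03  0.96 -0.15] F [ -7.1 -34.5   9.5] 0.2968006343131482
```

View pics/w4.png

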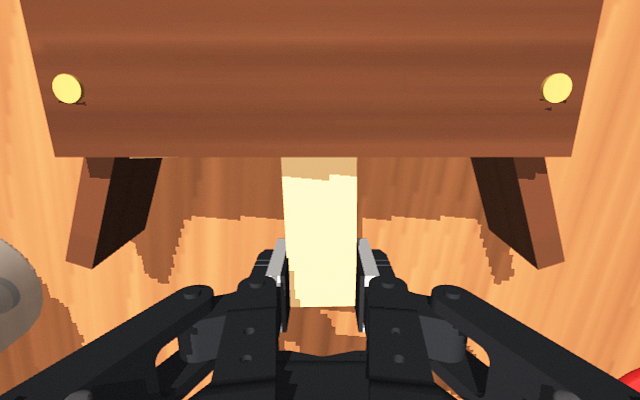

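The tray looks home: the front wall is hidden at the roof edge (row 157), the bar end is at row 306, and the force rose sharply at the stop. I check the bar's visible length, then release and rise.

```bash
python3 - <<'E'
from h import *
c=cam('wrist'); 
A=[ray(c,u,v,.1125) for u,v in [(56,157),(571,157)]]; B=[ray(c,u,v,.1) for u,v in [(289,307),(354,306)]]; m=(A[0]+A[1])/2; e=(B[0]+B[1])/2
d=A[1]-A[0]; n=np.array([-d[1],d[0]])/np.linalg.norm(d[:2]); print('mouth',A,m,np.degrees(np.arctan2(n[1],n[0])),'barend',e,'out',n@(m-e)[:2],'lat',d[:2]/np.linalg.norm(d[:2])@(e-m)[:2])
E
python3 -m handwheel '[[[0.02,-0.002,0,0,0],[0.06,0,0,0,0],[0.0854,0,0,0,0],[0.0854,0,0,0,0],[0.0854,0,0,0,0],[0.0854,0,0,0,0]]]'
python3 -m handwheel '[[[0.0854,0,0,-0.02,0],[0.0854,0,0,-0.03,0],[0.0854,0,0,-0.03,0],[0.0854,0,0,0,0],[0.0854,0,0,0,0]]]'
python3 look.py w5 wrist
```

```text
mouth [array([0.48156223, 0.10091199, 0.1125    ]), array([0.63812196, 0.11652543, 0.1125    ])] [0.5598421  0.10871871 0.1125    ] 95.69518184988635 barend [0.56840228 0.04807786 0.1       ] out 0.061191000269493985 lat 0.0025001695174650244
time: 9.15
eef_pos: [0.5658, 0.0675, 0.0739]
tcp_rot: [0.674, 0.738, -0.0, -0.0]
contact_force: [-0.3, -0.3, -0.5]
opening: 0.977
finger_force: 0.0
time: 9.57
eef_pos: [0.5677, 0.0675, 0.1568]
tcp_rot: [0.674, 0.738, 0.002, 0.002]
contact_force: [-0.8, -0.2, -0.3]
opening: 0.999
finger_force: 0.0
9.5667 [0.5677 0.0675 0.1568] yaw 95.2 q [-0.06  0.13  1.9   0.    1.1  -0.15] F [-0.8 -0.2 -0.3] 0.9993964033475808
```

View pics/w5.png

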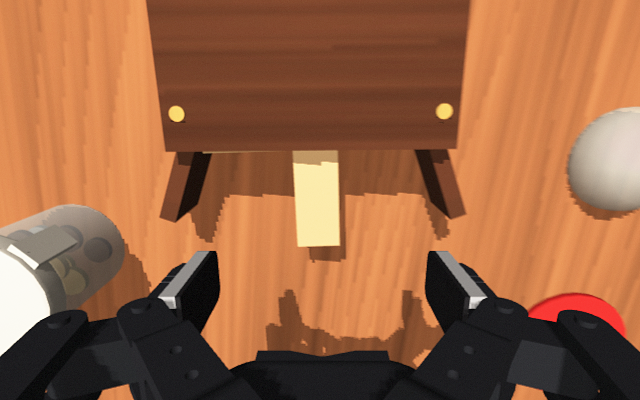

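The bar now spans from (315,151) to its end at (318,246), leaning slightly. A sliver of the front wall shows at (225,152), so I measure the tray's yaw and how far out it is.

```bash
python3 - <<'E'
from h import *
c=cam('wrist'); 
A=[ray(c,u,v,.1125) for u,v in [(166,152),(457,149)]]; B=[ray(c,u,v,.1) for u,v in [(297.5,247),(340,245)]]; C=[ray(c,u,v,.1) for u,v in [(293,152),(338,151)]]
m=(A[0]+A[1])/2; e=(B[0]+B[1])/2; b=(C[0]+C[1])/2
d=A[1]-A[0]; n=np.array([-d[1],d[0]])/np.linalg.norm(d[:2]); print('mouth',m,np.degrees(np.arctan2(n[1],n[0])),np.linalg.norm(d),'barend',e,'out',n@(m-e)[:2],'lat',d[:2]/np.linalg.norm(d[:2])@(e-m)[:2])
t=(b-e); print('tray yaw',np.degrees(np.arctan2(t[1],t[0])),'widths',np.linalg.norm(B[1]-B[0]))
viewer.read_camera('wrist')
for r in viewer.pinpoint('wrist','pull_end')+viewer.pinpoint('wrist','tray'): u=np.array(r['xy'])*[640,400]; print(r['confidence'],u,ray(c,*u,.07))
E
```

```text
mouth [0.55784239 0.10887388 0.1125    ] 95.77408221687001 0.15539505620842567 barend [0.56695329 0.04899755 0.1       ] out 0.06048915027938861 lat 0.003040747142284867
tray yaw 96.87194395544579 widths 0.02618563010240219
0.76 [320.512 230.28 ] [0.56806874 0.04796201 0.07      ]
```

The tray is home: 60.5 mm of bar shows outside, and yaw error is about 1° (limit 3.4°). Now the wedge.

```bash
python3 -m handwheel '[[[0.0854,-0.02,-0.01,-0.03,0],[0.0854,-0.031,-0.02,-0.01,0],[0.0854,-0.031,-0.02,0,0],[0.0854,-0.031,-0.02,0,0],[0.0854,-0.031,-0.02,0,0],[0.0854,-0.031,-0.02,0,0],[0.0854,-0.031,-0.02,0,0],[0.0854,-0.031,-0.02,0,0],[0.0854,-0.031,-0.02,0,0],[0.0854,-0.031,-0.02,0,0],[0.0854,-0.014,-0.007,0,0],[0.0854,0,0,0,0]]]'
python3 look.py w6 wrist
```

```text
time: 10.77
eef_pos: [0.3962, -0.2647, 0.193]
tcp_rot: [0.676, 0.737, -0.0, -0.001]
contact_force: [1.2, 0.7, -0.1]
opening: 1.001
finger_force: 0.0
10.7667 [ 0.3962 -0.2647  0.193 ] yaw 94.87 q [-0.8  -0.12  2.09 -0.    1.18 -0.89] F [ 1.2  0.7 -0.1] 1.001483081640989
```

View pics/w6.png

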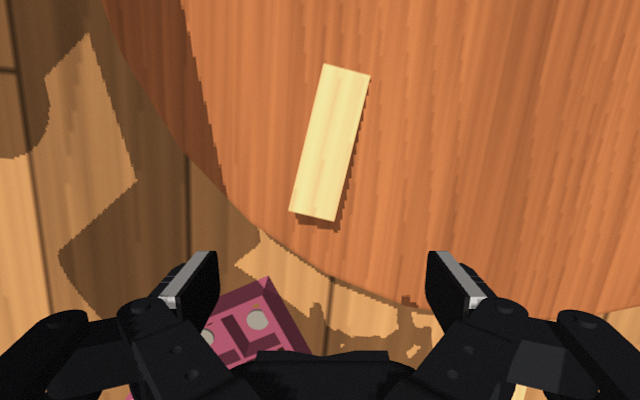

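The wedge's thick end is at (289,211)–(335,222) and its thin end at (323,64)–(370,75), tilted to the right.

```bash
python3 - <<'E'
from h import *
c=cam('wrist')
a=[ray(c,289,211,.086),ray(c,335,222,.086)]; b=[ray(c,323,64,.064),ray(c,370,75,.064)]
k=(a[0]+a[1])/2; n=(b[0]+b[1])/2; t=n-k; L=np.linalg.norm(t[:2]); y=np.arctan2(t[1],t[0])
print(k,n,L,np.degrees(y)); g=k+t/L*.025
s=get_state(); M=R.from_quat(s['tcp_rot']).as_matrix(); print('grip',g,'tool shift',M.T@(g-s['eef_pos']),'spin',95.0-np.degrees(y))
E
```

```text
[ 0.39162765 -0.28036514  0.086     ] [ 0.40798988 -0.17146112  0.064     ] 0.11012632539953353 81.45553148184807
grip [ 0.39534207 -0.25564262  0.08100574] tool shift [ 0.00738373 -0.00069735  0.11199581] spin 13.54446851815193
```

```bash
python3 -m handwheel '[[[0.0854,0.008,-0.001,0,6.75],[0.0854,0,0,0,6.75],[0.0854,0,0,0.02,0],[0.0854,0,0,0.02,0],[0.0854,0,0,0.02,0],[0.0854,0,0,0.02,0],[0.0854,0,0,0.02,0],[0.0854,0,0,0.01,0],[0.0854,0,0,0.01,0],[0.0854,0,0,0.007,0],[0.0854,0,0,0,0]]]' 40; python3 look.py
```

```text
time: 11.73
eef_pos: [0.3958, -0.2536, 0.0661]
tcp_rot: [0.757, 0.654, -0.0, -0.001]
contact_force: [-0.5, -0.0, 0.0]
opening: 0.997
finger_force: 0.0
11.7333 [ 0.3958 -0.2536  0.0661] yaw 81.68 q [-0.79  0.05  2.19  0.    0.91 -0.64] F [-0.5 -0.   0. ] 0.9966940943266277
```

Grip, then lift.

```bash
python3 -m handwheel '[[[0.02,0,0,0,0],[0.02,0,0,0,0],[0.02,0,0,0,0],[0.02,0,0,0,0],[0.02,0,0,0,0],[0.02,0,0,0,0],[0.02,0,0,-0.01,0],[0.02,0,0,-0.02,0],[0.02,0,0,-0.03,0],[0.02,0,0,-0.03,0],[0.02,0,0,0,0]]]' 60; python3 look.py w7 wrist
```

```text
time: 12.65
eef_pos: [0.3989, -0.2572, 0.1642]
tcp_rot: [0.757, 0.654, 0.0, 0.006]
contact_force: [-0.0, -0.7, 0.7]
opening: 0.4
finger_force: 60.2
12.65 [ 0.3989 -0.2572  0.1642] yaw 81.64 q [-0.79 -0.1   2.12  0.    1.11 -0.64] F [-0.  -0.7  0.7] 0.39974050997310645
```

View pics/w7.png

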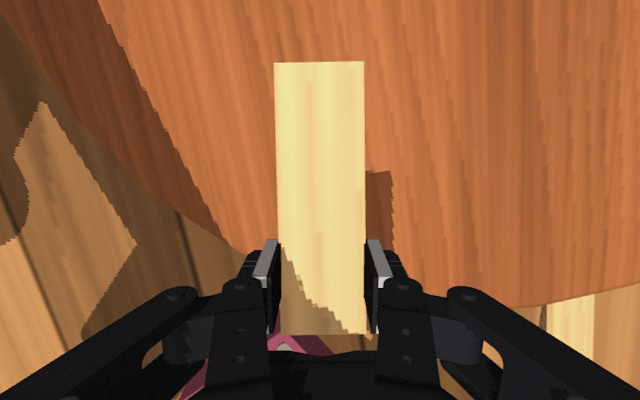

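```bash
python3 - <<'E'
from h import *
c=cam('wrist'); s=get_state(); M=R.from_quat(s['tcp_rot']).as_matrix()
for q in [(274,62),(364,62)]: print(M.T@(ray(c,*q,s['eef_pos'][2]-.002)-s['eef_pos']))
E
python3 -m handwheel '[[[0.02,0.02,0.0135,0,0],[0.02,0.0285,0.019,0,0],[0.02,0.0285,0.019,0,0],[0.02,0.0285,0.019,0,0],[0.02,0.0285,0.019,0,0],[0.02,0.0285,0.019,0,0],[0.02,0.0285,0.019,0,0],[0.02,0.02,0.014,0,0],[0.02,0.015,0.007,0,0],[0.02,0,0,0,-5],[0.02,0,0,0,-5],[0.02,0,0,0,-4.8]]]'
python3 -m handwheel '[[[0.02,0,0,0.02,0],[0.02,0,0,0.02,0],[0.02,0,0,0,0],[0.02,0,0,0,0]]]'; python3 look.py
```

```text
[ 0.08223043 -0.01776236  0.00149206]
[0.08225898 0.0173353  0.00171892]
time: 13.7
eef_pos: [0.5749, -0.0517, 0.1553]
tcp_rot: [0.664, 0.747, -0.001, -0.002]
contact_force: [0.8, 1.2, -0.6]
opening: 0.409
finger_force: 60.0
time: 14.03
eef_pos: [0.574, -0.052, 0.1148]
tcp_rot: [0.666, 0.746, -0.001, -0.003]
contact_force: [0.1, -1.0, -0.2]
opening: 0.406
finger_force: 60.1
14.0333 [ 0.574  -0.052   0.1148] yaw 96.44 q [-0.27  0.2   1.91  0.    1.04 -0.38] F [ 0.1 -1.  -0.2] 0.40561705340312026
```

```bash
python3 -m handwheel '[[[0.02,0,0.0045,0.015,0],[0.02,0,0,0.015,0],[0.02,0,0,0.01,0],[0.02,0,0,0.005,0],[0.02,0,0,0,0],[0.02,0,0,0,0]]]'; python3 look.py w8 wrist
```

```text
time: 14.53
eef_pos: [0.5807, -0.0522, 0.0728]
tcp_rot: [0.666, 0.746, 0.0, 0.0]
contact_force: [-0.4, 0.2, -0.9]
opening: 0.404
finger_force: 60.1
14.5333 [ 0.5807 -0.0522  0.0728] yaw 96.44 q [-0.26  0.27  1.91  0.    0.96 -0.38] F [-0.4  0.2 -0.9] 0.40383871350044104
```

View pics/w8.png

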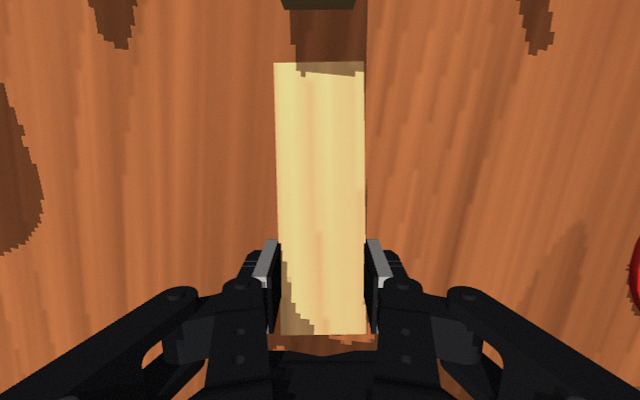

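The wedge lines up with the bar: the bar end is at column 318 and the wedge tip's centre at column 319. That was my eleventh view, one over the limit of ten, so I work from numbers alone from here. I lower the wedge to the stool.

```bash
python3 -m handwheel '[[[0.02,0,0,0.003,0],[0.02,0,0,0.002,0],[0.02,0,0,0,0]]]'; python3 -m handwheel '[[[0.02,0,0,0.002,0],[0.02,0,0,0,0]]]'
```

```text
time: 14.83
eef_pos: [0.5813, -0.0523, 0.0687]
tcp_rot: [0.666, 0.746, 0.0, 0.001]
contact_force: [-0.6, -0.3, 3.3]
opening: 0.404
finger_force: 60.6
time: 15.0
eef_pos: [0.5814, -0.0523, 0.0686]
tcp_rot: [0.666, 0.746, -0.0, 0.0]
contact_force: [-5.5, 0.9, 13.2]
opening: 0.405
finger_force: 61.6
```

```bash
python3 -m handwheel '[[[0.02,0,0,-0.0015,0],[0.02,0.008,0,0,0],[0.02,0.008,0,0,0],[0.02,0.008,0,0,0],[0.02,0.008,0,0,0],[0.02,0.008,0,0,0],[0.02,0.006,0,0,0],[0.02,0,0,0,0]]]'; python3 -m handwheel '[[[0.02,0.004,0,0,0],[0.02,0.004,0,0,0],[0.02,0,0,0,0]]]'
```

```text
time: 15.67
eef_pos: [0.5769, -0.0057, 0.0686]
tcp_rot: [0.666, 0.746, 0.001, 0.002]
contact_force: [0.4, -0.4, 6.6]
opening: 0.401
finger_force: 61.0
time: 15.92
eef_pos: [0.5762, 0.0011, 0.0686]
tcp_rot: [0.666, 0.746, 0.0, 0.003]
contact_force: [1.0, -4.7, 5.8]
opening: 0.405
finger_force: 60.9
```

```bash
python3 -m handwheel '[[[0.02,0.003,0,0,0],[0.02,0.002,0,0,0],[0.02,0,0,0,0]]]'
```

```text
time: 16.17
eef_pos: [0.5757, 0.0056, 0.0686]
tcp_rot: [0.666, 0.746, 0.0, 0.003]
contact_force: [0.6, -3.6, 5.8]
opening: 0.404
finger_force: 60.9
```

```bash
python3 -m handwheel '[[[0.02,0.003,0,0,0],[0.02,0.002,0,0,0],[0.02,0,0,0,0]]]';  python3 -m handwheel '[[[0.02,0.002,0,0,0],[0.02,0,0,0,0]]]'
```

```text
time: 16.42
eef_pos: [0.5752, 0.0105, 0.0687]
tcp_rot: [0.666, 0.746, 0.0, 0.003]
contact_force: [0.6, -5.0, 6.0]
opening: 0.404
finger_force: 60.9
time: 16.58
eef_pos: [0.575, 0.0124, 0.0687]
tcp_rot: [0.666, 0.746, 0.0, 0.003]
contact_force: [0.8, -4.2, 5.9]
opening: 0.401
finger_force: 60.9
```

```bash
python3 -m handwheel '[[[0.02,0.002,0,0,0],[0.02,0,0,0,0]]]';  python3 -m handwheel '[[[0.02,0.002,0,0,0],[0.02,0,0,0,0]]]'
```

```text
time: 16.75
eef_pos: [0.5747, 0.0143, 0.0687]
tcp_rot: [0.666, 0.746, 0.0, 0.003]
contact_force: [0.7, -5.8, 6.0]
opening: 0.404
finger_force: 60.9
time: 16.92
eef_pos: [0.5746, 0.0159, 0.0686]
tcp_rot: [0.666, 0.746, -0.0, 0.003]
contact_force: [1.1, -6.7, 5.6]
opening: 0.404
finger_force: 60.8
```

```bash
python3 -m handwheel '[[[0.02,0.002,0,0,0],[0.02,0,0,0,0]]]';  python3 -m handwheel '[[[0.02,0.0015,0,0,0],[0.02,0,0,0,0]]]'
```

```text
time: 17.08
eef_pos: [0.5746, 0.0165, 0.0687]
tcp_rot: [0.665, 0.747, -0.001, 0.004]
contact_force: [1.3, -11.3, 5.5]
opening: 0.402
finger_force: 60.7
time: 17.25
eef_pos: [0.5746, 0.0167, 0.0686]
tcp_rot: [0.665, 0.747, -0.002, 0.005]
contact_force: [1.9, -14.8, 4.4]
opening: 0.403
finger_force: 60.7
```

```bash
python3 -m handwheel '[[[0.02,0.002,0,0,0],[0.02,0,0,0,0]]]';  python3 -m handwheel '[[[0.02,0.001,0,0,0],[0.02,0,0,0,0],[0.02,0,0,0,0]]]'
```

```text
time: 17.42
eef_pos: [0.5746, 0.0172, 0.0686]
tcp_rot: [0.665, 0.747, -0.003, 0.007]
contact_force: [2.6, -19.8, 4.1]
opening: 0.404
finger_force: 60.5
time: 17.67
eef_pos: [0.5746, 0.0173, 0.0687]
tcp_rot: [0.665, 0.747, -0.003, 0.007]
contact_force: [2.1, -22.6, 3.1]
opening: 0.404
finger_force: 60.5
```

Jammed at about 22 N with the tip roughly 49 mm under the bar. I release and rise.

```bash
python3 -m handwheel '[[[0.05,0,0,0,0],[0.07,0,0,0,0],[0.07,0,0,0,0],[0.07,0,0,0,0],[0.07,-0.003,0,-0.01,0],[0.07,-0.003,0,-0.02,0],[0.07,0,0,-0.03,0],[0.07,0,0,-0.03,0],[0.07,0,0,-0.02,0],[0.07,0,0,0,0],[0.07,0,0,0,0]]]'; python3 - <<'E'
from h import *
img=viewer.read_camera('wrist'); c=cam('wrist'); s=get_state(); print(s['eef_pos'],s['contact_force'].round(1))
mouth=np.array([.558,.109]); yaw=np.radians(95.6); n=np.array([np.cos(yaw),np.sin(yaw)]); l=np.array([-n[1],n[0]])
for t,z in [('pull_end',.072),('wedge',.06),('tray',.06)]:
  for r in viewer.pinpoint('wrist',t): u=np.array(r['xy'])*[640,400]; p=ray(c,*u,z)[:2]-mouth; print(t,round(r['confidence'],2),u.round(),'case',(n@p).round(4),(l@p).round(4))
for t in ['wedge','tray']:
  for r in viewer.outline_of('wrist',t):
    k=max(cv2.findContours(r['mask'].astype(np.uint8),cv2.RETR_EXTERNAL,cv2.CHAIN_APPROX_NONE)[0],key=len)
    z=.08 if t=='wedge' else .1025
    P=np.array([ray(c,*q,z)[:2]-mouth for q in cv2.boxPoints(cv2.minAreaRect(k))]); print(t,round(r['confidence'],2),np.c_[P@n,P@l].round(4).tolist())
E
```

```text
time: 18.58
eef_pos: [0.5735, 0.0182, 0.1789]
tcp_rot: [0.666, 0.746, 0.001, 0.002]
contact_force: [0.1, -0.2, -0.4]
opening: 0.819
finger_force: 0.0
[0.57234162 0.01828339 0.17691232] [-0.2  1.5 -0.6]
pull_end 0.59 [317. 153.] case -0.0603 -0.0021
wedge 0.74 [319. 153.] case -0.0614 -0.0036
wedge 0.89 [[-0.012, 0.0114], [-0.0111, -0.0214], [-0.1215, -0.0265], [-0.1225, 0.0105]]
wedge 0.57 [[-0.0636, 0.0741], [0.0025, 0.0679], [0.0019, -0.0666], [-0.0645, -0.0709]]
tray 0.78 [[-0.0603, 0.0669], [-0.0007, 0.0617], [-0.0004, -0.0619], [-0.0603, -0.0664]]
```

The bar end sits 60.3 mm outside the mouth, so the tray is home. The wedge tip is about 48 mm under the bar, and the gripper is clear of everything.

```bash
python3 -c "
from plant import sign_off; print(sign_off())"
```

```text
the job is handed in; nothing more can be done
None
```

I handed the job in with the tray home against the back of the bay and the wedge jammed about 48 mm under the pull bar. Everything was released; no verdict came back, I didn't re-measure the bystanders, and I viewed 11 pictures, one over the limit of 10.

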